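# Pair the light sensor on the cloche with the mist controller

## Robot

A 7-joint arm with a two-finger parallel gripper is mounted at the origin on the work surface. World frame = base frame: x ahead of the robot, y to its left, z up, the work surface at z = 0. Lengths are in m, angles in rad, forces in N, time in s.
With the tool pointing down it reaches from about 0.4 to 0.85 m from the base axis. Payload 4.5 kg.
Tool frame: the origin (TCP) lies at the very end of the fingers, on their centre line; the grasp point (between the pads) lies 19 mm behind it (r.tcp_to_grasp is the distance from the TCP to the grasp point, in m); z points along the fingers, y is the line along which they close (so a half turn about z gives the same grasp; the last joint's range is limited). The gripper opens to 88 mm and grips with 3 to 60 N. Pads are 18 mm wide; open, the fingers measure 123 mm over their backs; the gripper's body (75 mm by 187 mm) begins 45 mm behind the grasp point.
Start: joints at [0.034, 0.689, -0.195, 1.565, 0.157, 0.902, -0.215], TCP at [0.625, 0, 0.239] pointing down, gripper open.
Joint ranges: [-3.01, 3.01], [-0.46, 2.08], [-1.47, 1.51], [0.13, 2.56], [-1, 4.14], [0.04, 2.09], [-2.66, 2.66]. Speed limits (rad/s): [2.57, 2.57, 3.14, 3.14, 3.14, 3.14, 3.14].

## Interface

Orientations are given as a unit quaternion [x, y, z, w].
In Python, from station import r gives the robot as it stands. Calls block until the motion is done:
- r.reach(position, orientation): joint-space move of the TCP to a pose.
- r.line_to(position, rot=None, feed=0.15, max_force=None): straight line of the TCP; rot=None keeps the orientation; feed is the mean speed in m/s. With max_force (N) it stops when the force on the tool has changed by that much, and returns True; else False.
- r.move_joints(angles): joint-space move.
- r.grip(opening, strength=None): finger opening in m; strength is the grip in N (None keeps the last); returns when the fingers have stopped.
- r.wait(seconds).
- r.ik(position, orientation): joint angles nearest the present ones, or None.
- r.observe(): the state.
- r.get_image(name): name is "scene" or "side" or "wrist"; returns a dict with "color" (400x640x3 uint8, red, green, blue), "K" (3x3 intrinsics, pixels), "rvec" (rotation vector, rad) and "tvec" (3), from world to camera coordinates, as OpenCV has them. Camera axes: x right, y down, z forward; pixel columns grow to the right and rows downward; lengths in m; the calibration is good to about 2 mm. The wrist camera is an equidistant fisheye: a pixel r from the principal point sees the ray r / f radians off the axis. A picture is of the moment at which its call begins. There is no depth.
A pose or a line that the arm cannot do raises r.Unreachable and nothing moves.
- r.close_job(): hands the job in; it is judged then, once.
Trained networks look in a picture, given as the dict that the camera call returned (one of the last four; its "shot" number tells which), for a name from the list of things; names that differ only in an ending like _2 or _b are one class to them, and where a whole thing is asked for, a point or a joint stands for the part that bears it (a point fixed in the world has none). Each returns a list of dicts, best first, with "confidence" (0 to 1); they miss things now and then, are a little off and sometimes report something else, mostly with a low value. They report only what shows in the picture. A call takes as long as a camera call. They do not tell look-alikes from the thing itself.
- r.look_for(picture, thing): "point" ([column, row] in pixels, amid what is visible of it).
The state is a dict: "clock": time; "joints": joint angles; "qvel": joint speeds; "joint_torque": joint torques, N m; "ee_pos": TCP position; "ee_rot": TCP orientation; "force": force on the tool from outside, world axes, zero at the start; "wrist_torque": the same for the moment, N m; "width": finger opening in m; "grasp_force": force on a finger pad.
Only numpy, scipy, OpenCV 4.12 (cv2) and the standard library are available. Lean on these libraries where they do the work, as an engineer would, in place of code of your own. Each camera call takes 0.05 s, during which the arm holds its last target. There are 200 camera calls.

## Task

Pair the light sensor with the mist controller: set the round sensor, right way up, on the crown of the glass cloche so that it balances there by itself, and then take the steel hand weeder out of the square pot, reach its tip through the hole in the top of the controller box and press the recessed button fully down, keeping it down for at least two seconds. Finish while still gripping the weeder and holding the button down, with the sensor still balanced on the cloche; do not shift or tip the cloche at any time.

Things in the scene. Friction and masses are not known exactly. Their poses are not given: they have to be found in the camera images.
- sensor_center (a point): Centre, half-way up, of the light sensor: a loose white plastic puck, 50 mm in diameter and 27 mm tall, 60 g, with a low black lens (5 mm more) on top and six small rubber feet under it, 3 mm high on a 30 mm circle. Its z axis points up out of the lens side. It starts right way up on top of the small wooden drawer unit (150 x 150 mm, 100 mm tall).
- crown (a point): Highest point of the glass cloche, a loose clear bell of 0.7 kg, 140 mm in diameter (rim 148 mm), 141 mm tall, without a knob. Its top is a half sphere of radius 70 mm, on a straight wall 71 mm high. z up.
- cloche: The cloche itself; origin at the centre of its underside, on the bench. z up.
- sensor: The sensor itself; origin at the centre of its underside, 13.5 mm below point sensor_center.
- weeder_handle (a point): Middle of the round handle of the hand weeder, a loose stainless steel tool of 160 g, 180 mm long, that starts standing upright, tip down, in the hole of the wooden board on the square slate-grey pot. The handle is a cylinder 24 mm in diameter; it reaches 42 mm above and below this point. Below it is a 30 mm collar, 10 mm high, that rests on the board, and under the collar an 85 mm long blade. The tip is 137.5 mm below this point. z runs along the tool, from tip to handle.
- weeder_tip (a point): Lower end of the weeder, on its axis: a straight blunt forked blade 10 mm wide (along its y) and 5 mm thick (along its x), 40 mm long, then a round shank of 8 mm. z runs along the tool, from tip to handle.
- weeder: The weeder; origin at its tip, same as point weeder_tip. Standing in the pot it reaches 205 mm above the bench, the highest of the things, and is easily knocked over.
- stand_hole (a point): Centre of the 16 mm hole at the top face of the board on the square slate-grey pot (110 x 110 mm, 110 mm tall, fixed); the blade hangs 85 mm deep in it, so the weeder must rise 90 mm to come clear.
- aperture (a point): Centre of the round 23 mm hole at the top face of the controller box (fixed grey plastic box, 150 x 110 mm, 75 mm tall), z up. The hole goes straight down through the 30 mm thick top; the top of the button lies under it, 38 mm below this point, on the same axis. The hole is 28 mm off the middle of the box along the box's y; a flat black window lies on the other half.
- reset_button (a joint): Travel of the recessed round button (18 mm in diameter) in the controller box: 0 out, 0.006 m fully down. It is sprung: it begins to move at 1.5 N and takes 5 N to hold fully down; it moves straight down and comes back up when let go.
There are look-alikes about, which are no part of the job. What is meant by the sensor is not orange, and is the larger of those in its own colour.

How it is judged:
By the outcome, as a careful person would: the job done as asked, in the order asked, and still so for the second after the job is handed in, while the arm keeps its last pose, push and grip.
It also fails if it takes over 72 s, if anything falls off the work surface, if the arm or the gripper's body presses on something with over 40 N, if the wrist force passes 120 N, or if a joint passes its speed limit or range.

## Working session

There is one attempt and no reset: what is moved stays moved. The work goes in short steps, each a Python script; the robot and the scene stay as the last script left them, time stands still between calls to the robot, and variables do not carry over. Pictures are saved under pics/ and viewed, at most 12 in all, crops included, and the job is handed in when it is done.

```bash
ls; mkdir -p pics; cat > h.py <<'E'
from station import r
import numpy as np, cv2
def save(p,n): cv2.imwrite(f'pics/{n}.png',p['color'][...,::-1])
def ray(p,uv,fish=False):
    K=np.array(p['K']);R=cv2.Rodrigues(np.array(p['rvec'],float))[0];t=np.array(p['tvec'],float).ravel()
    x=(uv[0]-K[0,2])/K[0,0];y=(uv[1]-K[1,2])/K[1,1]
    if fish:
        th=np.hypot(x,y);s=np.sin(th)/th if th>1e-9 else 1
        d=np.array([x*s,y*s,np.cos(th)])
    else: d=np.array([x,y,1.])
    d=R.T@d; return -R.T@t,d/np.linalg.norm(d)
def atz(p,uv,z,fish=False):
    c,d=ray(p,uv,fish); return c+d*(z-c[2])/d[2]
def tri(rays):
    A=np.zeros((3,3));b=np.zeros(3)
    for c,d in rays:
        M=np.eye(3)-np.outer(d,d);A+=M;b+=M@c
    X=np.linalg.solve(A,b); return X,[float(np.linalg.norm((np.eye(3)-np.outer(d,d))@(X-c))) for c,d in rays]
def proj(p,X,fish=False):
    K=np.array(p['K']);R=cv2.Rodrigues(np.array(p['rvec'],float))[0];t=np.array(p['tvec'],float).ravel()
    q=R@np.array(X)+t
    if fish:
        rr=np.hypot(q[0],q[1]);th=np.arctan2(rr,q[2]);k=th/max(rr,1e-9);x,y=q[0]*k,q[1]*k
    else: x,y=q[0]/q[2],q[1]/q[2]
    return np.array([x*K[0,0]+K[0,2],y*K[1,1]+K[1,2]])
E
python3 - <<'E'
from h import *
np.set_printoptions(precision=3,suppress=True)
for n in ['scene','side','wrist']:
    p=r.get_image(n);save(p,n)
    c,d=ray(p,(p['K'][0][2],p['K'][1][2]));print(n,c,d,np.array(p['K'])[0,0])
    for t in ['sensor','cloche','weeder','weeder_handle','aperture','crown','stand_hole','reset_button']:
        try: print(t,[(np.round(q['point']).tolist(),round(q['confidence'],2)) for q in r.look_for(p,t)])
        except Exception as e: print(t,e)
o=r.observe();print(o['ee_pos'],o['ee_rot'],o['clock'])
E
cd pics; python3 -c "
import cv2,numpy as np
a=cv2.imread('scene.png');b=cv2.imread('side.png');print(a.shape)"
```

```text
pics
scene [0.926 0.802 0.887] [-0.366 -0.681 -0.634] 478.81111283915146
sensor [([264.0, 244.0], 0.79), ([345.0, 184.0], 0.64), ([305.0, 185.0], 0.51)]
cloche [([253.0, 178.0], 0.82), ([283.0, 288.0], 0.44)]
weeder [([281.0, 252.0], 0.75)]
weeder_handle [([280.0, 251.0], 0.63)]
aperture [([398.0, 341.0], 0.63)]
crown [([250.0, 176.0], 0.8), ([288.0, 286.0], 0.39)]
stand_hole [([286.0, 288.0], 0.74)]
reset_button []
side [ 0.026 -0.772  0.683] [ 0.443  0.721 -0.534] 455.34144325434386
sensor [([326.0, 226.0], 0.56), ([276.0, 304.0], 0.51)]
cloche [([423.0, 300.0], 0.55)]
weeder [([332.0, 150.0], 0.67)]
weeder_handle [([333.0, 147.0], 0.52)]
aperture [([244.0, 166.0], 0.62)]
crown [([424.0, 300.0], 0.83)]
stand_hole [([331.0, 181.0], 0.94), ([330.0, 147.0], 0.27)]
reset_button []
wrist [0.624 0.068 0.384] [-0.    -0.27  -0.963] 309.70691628693146
sensor [([320.0, 204.0], 0.6)]
cloche [([277.0, 347.0], 0.74)]
weeder [([358.0, 26.0], 0.88)]
weeder_handle [([360.0, 29.0], 0.77)]
aperture []
crown [([274.0, 346.0], 0.91)]
stand_hole [([341.0, 65.0], 0.9)]
reset_button [([276.0, 346.0], 0.42)]
[0.625 0.    0.239] [0.707 0.707 0.    0.   ] 1.35
(400, 640, 3)
```

View pics/scene.png

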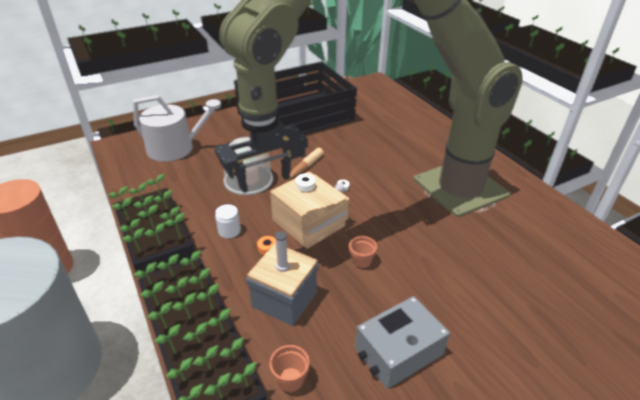

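View pics/side.png

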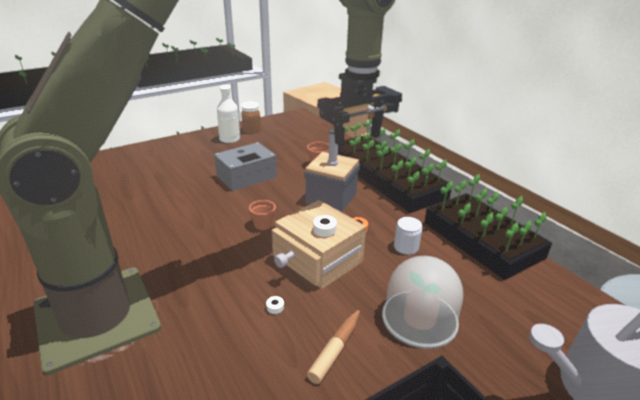

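View pics/wrist.png

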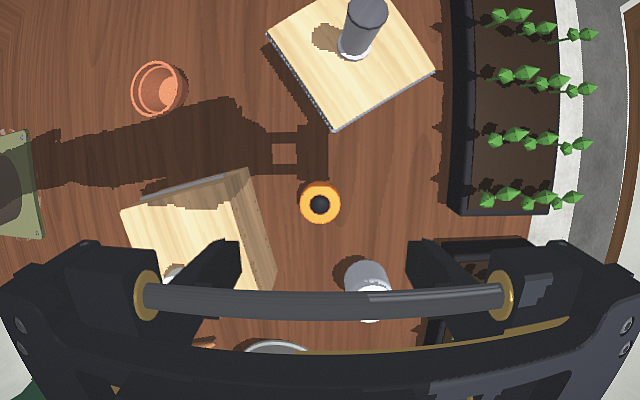

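The candidates for the sensor are:
- White puck on the drawer unit: scene (305,185), side (325,226).
- Smaller white puck on the bench: scene (343,185), side (275,304).
- Orange puck: scene (266,244), wrist (320,204).

I choose the one on the drawer unit: it is white and the larger of the two. The cloche shows at side (423,300), the weeder at (332,150) and the controller hole at scene (411,340), with the black window at (396,320).

```bash
python3 - <<'E'
from h import *
np.set_printoptions(precision=3,suppress=True)
a=r.get_image('scene');b=r.get_image('side')
for n,u,v in [('sensor',(305,184),(325,226)),('handle',(281,252),(333,147)),('hole',(286,270),(331,166)),('crown?',(250,172),(424,290))]:
    print(n,*tri([ray(a,u),ray(b,v)]))
print('aperture',atz(a,(411,340),.075), 'win',atz(a,(396,320),.075))
print('cloche rim centre side',atz(b,(420,318),0))
print('drawer corners',[atz(a,u,.1) for u in [(272,197),(310,176),(349,203),(310,223)]])
c=b['color'][190:330,240:480]
d=a['color'][290:390,340:460]
cv2.imwrite('pics/crop.png',np.vstack([cv2.resize(c,(600,350),interpolation=3),cv2.resize(d,(300,250),interpolation=3).repeat(2,1)[:, :600]])[...,::-1])
E
```

```text
sensor [ 0.472 -0.104  0.113] [0.000490613753917109, 0.0004906137539171424]
handle [0.652 0.137 0.158] [0.0008925080041508983, 0.0008925080041509226]
hole [0.646 0.139 0.101] [0.0015384808364177949, 0.0015384808364179246]
crown? [ 0.561 -0.314  0.051] [0.009772134979863954, 0.009772134979864223]
aperture [0.497 0.401 0.075] win [0.495 0.348 0.075]
cloche rim centre side [ 0.552 -0.336  0.   ]
drawer corners [array([ 0.567, -0.11 ,  0.1  ]), array([ 0.437, -0.145,  0.1  ]), array([0.402, 0.006, 0.1  ]), array([0.526, 0.027, 0.1  ])]
```

View pics/crop.png

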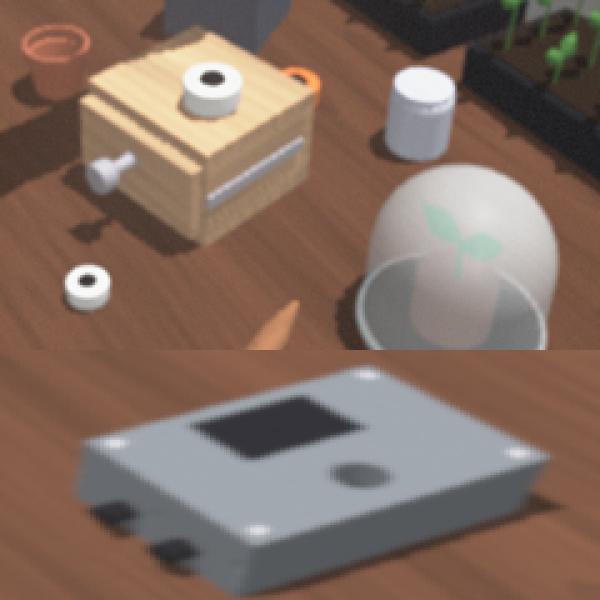

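The crop confirms the choice. The puck on the drawer unit, crop (212,90), is clearly larger than the white one on the bench, (87,287). The controller hole is at crop (360,475) and the window at (275,427). Next, closer wrist views of the sensor and cloche.

```bash
python3 - <<'E'
from h import *
import pickle
np.set_printoptions(precision=4,suppress=True)
q=[.70711,.70711,0,0];P=[]
for x,y,z in [(.47,-.20,.25),(.52,-.23,.28),(.53,-.42,.32),(.60,-.40,.34)]:
    try: r.reach([x,y,z],q)
    except r.Unreachable: print('unr',x,y,z);continue
    p=r.get_image('wrist');P.append(p)
    print(x,y,{t:[(np.round(k['point'],1).tolist(),round(k['confidence'],2)) for k in r.look_for(p,t)] for t in ['sensor','cloche','crown']})
print(r.observe()['clock'])
pickle.dump([{k:np.array(p[k]) for k in('color','K','rvec','tvec')} for p in P],open('P.pkl','wb'))
m=np.vstack([np.hstack([p['color'] for p in P[i:i+2]]) for i in(0,2)]) if len(P)==4 else P[0]['color']
cv2.imwrite('pics/m1.png',cv2.resize(m,(800,500),interpolation=cv2.INTER_AREA)[...,::-1])
E
```

```text
0.47 -0.2 {'sensor': [([201.6, 151.3], 0.84), ([325.1, 92.9], 0.7)], 'cloche': [([376.0, 269.6], 0.8)], 'crown': [([374.1, 272.5], 0.68)]}
0.52 -0.23 {'sensor': [([177.4, 126.8], 0.89), ([275.3, 68.6], 0.7)], 'cloche': [([342.6, 247.2], 0.72)], 'crown': [([342.9, 246.8], 0.67)]}
0.53 -0.42 {'sensor': [([187.2, 13.5], 0.67)], 'cloche': [([338.3, 107.5], 0.94)], 'crown': [([337.1, 110.6], 0.86)]}
0.6 -0.4 {'sensor': [([154.4, 32.7], 0.81)], 'cloche': [([284.4, 125.2], 0.79)], 'crown': [([282.8, 122.9], 0.78)]}
4.8083
```

View pics/m1.png

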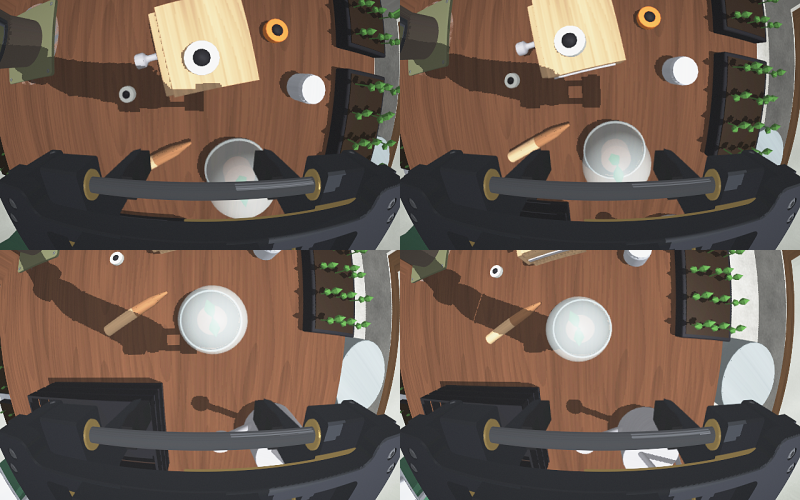

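Shown in image pixels (twice the mosaic scale or so): the sensor is at (325,93) in view 0 and (275,69) in view 1. The cloche is seen nearly from above at (338,108) in view 2 and (284,125) in view 3. Fit both by matching their known silhouettes to the masks.

```bash
cat > fit.py <<'E'
from h import *
from scipy.optimize import minimize
def hullmask(p,pts,fish=True):
    uv=np.array([proj(p,X,fish) for X in pts]);h=cv2.convexHull(np.round(uv*16).astype(np.int32))
    m=np.zeros(p['color'].shape[:2],np.uint8);cv2.fillConvexPoly(m,h,1,lineType=cv2.LINE_8,shift=4);return m>0
def circ(c,R,z,n=40):
    a=np.linspace(0,2*np.pi,n,endpoint=False);return np.c_[c[0]+R*np.cos(a),c[1]+R*np.sin(a),np.full(n,z)]
def cloche(c,z0=0): return np.vstack([circ(c,.074,z0),circ(c,.07,z0+.071)]+[circ(c,.07*np.cos(t),z0+.071+.07*np.sin(t)) for t in np.linspace(.1,1.5,14)])
def puck(c): return np.vstack([circ(c,.025,c[2]-.0105),circ(c,.025,c[2]+.0135)])
def comp(m,uv,k=3):
    m=cv2.morphologyEx(m.astype(np.uint8),cv2.MORPH_OPEN,np.ones((k,k)));n,l=cv2.connectedComponents(m)
    d=np.hypot(*(np.indices(m.shape)-np.array([uv[1],uv[0]])[:,None,None]));d[l==0]=1e9
    m=(l==l.flat[d.argmin()]).astype(np.uint8)
    cs,_=cv2.findContours(m,cv2.RETR_EXTERNAL,cv2.CHAIN_APPROX_NONE);o=np.zeros_like(m);cv2.fillPoly(o,[max(cs,key=cv2.contourArea)],1);return o>0
def fit(ps,ms,model,x0):
    f=lambda x:sum(1-(h&m).sum()/(h|m).sum() for p,m in zip(ps,ms) for h in [hullmask(p,model(x))])/len(ps)
    s=minimize(f,x0,method='Nelder-Mead',options=dict(initial_simplex=np.vstack([x0]+[np.array(x0)+.008*e for e in np.eye(len(x0))]),xatol=1e-4));return s.x,s.fun
E
python3 - <<'E'
from fit import *
import pickle
np.set_printoptions(precision=4,suppress=True)
P=pickle.load(open('P.pkl','rb'))
hsv=[cv2.cvtColor(p['color'],cv2.COLOR_RGB2HSV).astype(int) for p in P]
print('sensor tri',*tri([ray(P[0],(325.1,92.9),1),ray(P[1],(275.3,68.6),1)]))
ms=[comp((h[...,1]<40)&(h[...,2]>150),uv) for h,uv in zip(hsv,[(322,92),(270,65)])]
print([m.sum() for m in ms])
x0=np.array([.472,-.104,.1135])
print('both',*fit(P[:2],ms,puck,x0))
for i in (0,1): print(i,*fit([P[i]],[ms[i]],lambda x:puck([*x,.1135]),x0[:2]))
ks=[comp(h[...,1]<75,uv,5) for h,uv in zip(hsv[2:],[(338,107),(284,125)])]
print([m.sum() for m in ks])
c0=np.array([.555,-.335])
print('cl both',*fit(P[2:],ks,cloche,c0))
for i in (0,1): print(i,*fit([P[2+i]],[ks[i]],cloche,c0))
print('z',*fit(P[2:],ks,lambda x:cloche(x[:2],x[2]),np.r_[c0,0]))
im=[]
for p,m in zip(P,ms+ks):
    c=p['color'].copy();cs,_=cv2.findContours(m.astype(np.uint8),0,1);cv2.drawContours(c,cs,-1,(255,0,255),1);im.append(c[:200])
cv2.imwrite('pics/m2.png',cv2.resize(np.vstack([np.hstack(im[:2]),np.hstack(im[2:])]),(800,250))[...,::-1])
E
```

```text
sensor tri [ 0.472  -0.1056  0.1049] [0.0010954533481096261, 0.001095453348109632]
[np.int64(2523), np.int64(2036)]
both [ 0.4696 -0.1047  0.1068] 0.038370504720926624
0 [ 0.4697 -0.105 ] 0.06312662458225027
1 [ 0.4701 -0.1056] 0.08039747064137304
[np.int64(9757), np.int64(8734)]
cl both [ 0.5503 -0.3369] 0.0105379998241939
0 [ 0.5499 -0.3369] 0.01054980726313659
1 [ 0.5504 -0.3369] 0.008750000000000036
z [ 0.5501 -0.3369 -0.0016] 0.006523506348390884
```

```bash
python3 - <<'E'
from fit import *
np.set_printoptions(precision=4,suppress=True)
q=[.70711,.70711,0,0]
r.reach([.4698,-.105,.19],q)
r.line_to([.4698,-.105,.135],feed=.12)
print('touch',r.line_to([.4698,-.105,.105],feed=.04,max_force=3))
print(r.observe()['ee_pos'])
r.grip(.03,12)
o=r.observe();print(o['width'],o['grasp_force'],o['ee_pos'],o['force'])
r.line_to([.4698,-.105,.25],feed=.15)
r.reach([.5503,-.3369,.22],q)
o=r.observe();print(o['width'],o['grasp_force'],o['ee_pos'],o['force'],o['clock'])
b=r.get_image('side')
print([(k['point'],k['confidence']) for k in r.look_for(b,'sensor')], proj(b,[.5503,-.3369,.2285]),proj(b,[.5503,-.3369,.141]))
c=b['color'][130:370,320:520];cv2.imwrite('pics/m3.png',cv2.resize(c,(500,600),interpolation=3)[...,::-1])
E
```

```text
touch False
[ 0.4699 -0.105   0.105 ]
0.04990841977897606 11.999604008160532 [ 0.4699 -0.105   0.105 ] [ 0.4475 -0.3742 -0.3301]
0.04927332014903499 11.999750495888293 [ 0.5506 -0.3344  0.2198] [-0.3333  1.0304 -1.0616] 10.4
[([439.9, 224.2], 0.68), ([274.3, 304.7], 0.49)] [437.6439 225.3908] [430.1699 264.3859]
```

View pics/m3.png

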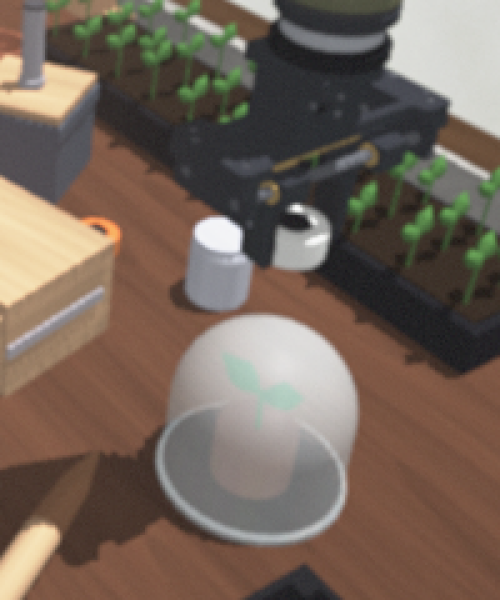

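The held sensor is upright at side (438,225), where it was predicted. The cloche dome is centred at about side (426,296). Check the cloche against the side view and the settled tool pose before lowering.

```bash
python3 - <<'E'
from fit import *
np.set_printoptions(precision=4,suppress=True)
b=r.get_image('side')
h=hullmask(b,cloche([.5503,-.3369]),False);ys,xs=np.where(h);print('model bbox',xs.min(),xs.max(),ys.min(),ys.max())
m=b['color'].astype(int);hs=cv2.cvtColor(b['color'],cv2.COLOR_RGB2HSV)
k=comp((hs[...,1]<85)&(np.indices(hs.shape[:2])[0]>252),(424,300),3);ys,xs=np.where(k);print('img bbox',xs.min(),xs.max(),ys.min(),ys.max())
o=r.observe();print(o['ee_pos'],o['ee_rot'])
E
```

```text
model bbox 382 463 256 349
img bbox 381 463 255 348
[ 0.551  -0.3343  0.2205] [ 0.7059  0.7083  0.0006 -0.0002]
```

```bash
python3 - <<'E'
from fit import *
np.set_printoptions(precision=4,suppress=True)
q=[.70711,.70711,0,0];T=np.array([.5503,-.3369,.165]);c=T.copy()
for i in range(3):
    r.line_to(c,rot=q,feed=.06); r.wait(.2); o=r.observe();e=T-o['ee_pos'];print(o['ee_pos'],o['ee_rot'],o['force'])
    if np.abs(e).max()<.0006:break
    c=c+e
print(o['clock'])
E
```

```text
[ 0.5505 -0.337   0.1654] [0.7071 0.7071 0.0001 0.0003] [-0.0109  0.1047 -0.2464]
11.8167
```

```bash
python3 - <<'E'
from fit import *
np.set_printoptions(precision=4,suppress=True)
t=r.line_to([.5502,-.3369,.150],feed=.05,max_force=3)
if not t: t=r.line_to([.5502,-.3369,.1425],feed=.01,max_force=1.2)
o=r.observe();print(t,o['ee_pos'],o['force'],o['clock'])
b=r.get_image('side');save(b,'side_low')
cv2.imwrite('pics/m4.png',cv2.resize(b['color'][200:330,350:500],(600,520),interpolation=3)[...,::-1])
E
```

```text
True [ 0.5502 -0.337   0.1444] [-0.3663 -0.7046  3.0858] 12.8333
```

View pics/m4.png

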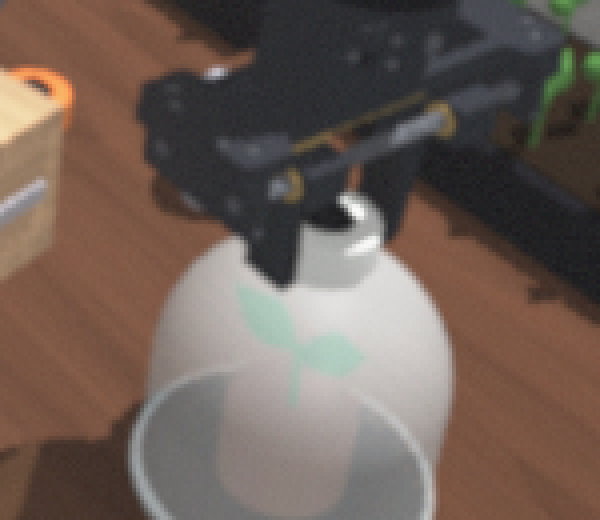

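The sensor sits on the crown, and contact came at exactly the expected height (z 0.1444). Release, retreat and check.

```bash
python3 - <<'E'
from fit import *
np.set_printoptions(precision=4,suppress=True)
q=[.70711,.70711,0,0]
r.grip(.054,5);r.grip(.075)
r.line_to([.5502,-.337,.20],feed=.06); r.line_to([.5502,-.337,.28],feed=.2)
r.reach([.5502,-.40,.32],q)
p=r.get_image('wrist');print([(np.round(k['point'],1),k['confidence']) for k in r.look_for(p,'sensor')],proj(p,[.5502,-.337,.1665],1),proj(p,[.5502,-.337,.154],1))
b=r.get_image('side');print([(np.round(k['point'],1),k['confidence']) for k in r.look_for(b,'sensor')],proj(b,[.5502,-.337,.154]))
x=np.vstack([cv2.resize(b['color'][200:330,350:500],(480,300),interpolation=3)[...,:],cv2.resize(p['color'][40:240,160:480],(480,300))])
cv2.imwrite('pics/m5.png',x[...,::-1]);print(r.observe()['clock'])
E
```

```text
[(array([174.3,  25.5]), 0.68), (array([327.1, 127.9]), 0.63)] [325.6163 124.8897] [325.5504 124.7085]
[(array([433.9, 256.7]), 0.67), (array([275.7, 304.4]), 0.6), (array([362.2, 222.6]), 0.57)] [431.2254 258.9189]
15.9
```

View pics/m5.png

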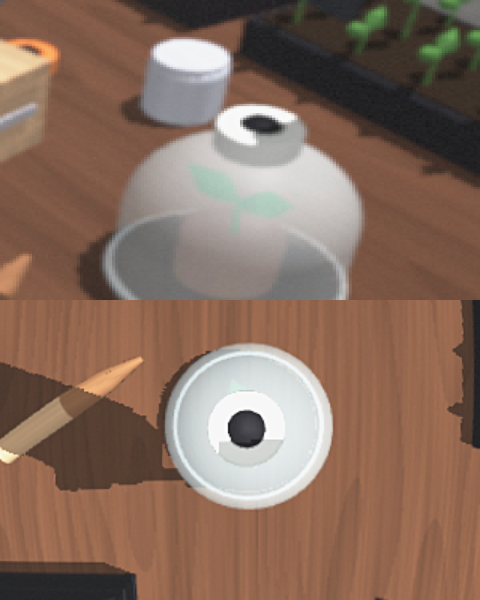

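The sensor balances upright and centred: the lens is at crop (246,429) and the cloche circle is centred at (248,426). Now views of the weeder and the aperture.

```bash
python3 - <<'E'
from fit import *
import pickle
np.set_printoptions(precision=4,suppress=True)
q=[.70711,.70711,0,0];P=[]
r.grip(.086)
for (x,y,z),ts in [((.58,.03,.34),['weeder_handle','stand_hole']),((.65,.05,.34),['weeder_handle','stand_hole']),((.53,.31,.32),['aperture']),((.47,.33,.32),['aperture'])]:
    try: r.reach([x,y,z],q)
    except r.Unreachable: print('unr',x,y,z);continue
    r.wait(.1);p=r.get_image('wrist');P.append(p)
    print(x,y,{t:[(np.round(k['point'],1).tolist(),round(k['confidence'],2)) for k in r.look_for(p,t)] for t in ts})
print(r.observe()['clock'])
pickle.dump([{k:np.array(p[k]) for k in('color','K','rvec','tvec')} for p in P],open('P2.pkl','wb'))
m=np.vstack([np.hstack([p['color'][:240,130:530] for p in P[i:i+2]]) for i in(0,2)])
cv2.imwrite('pics/m6.png',m[...,::-1])
E
```

```text
0.58 0.03 {'weeder_handle': [([390.6, 85.4], 0.57)], 'stand_hole': [([373.4, 96.2], 0.69)]}
0.65 0.05 {'weeder_handle': [([324.8, 100.4], 0.72)], 'stand_hole': [([325.2, 118.7], 0.9)]}
0.53 0.31 {'aperture': [([297.6, 122.1], 0.8)]}
0.47 0.33 {'aperture': [([343.1, 137.4], 0.78)]}
20.6167
```

View pics/m6.png

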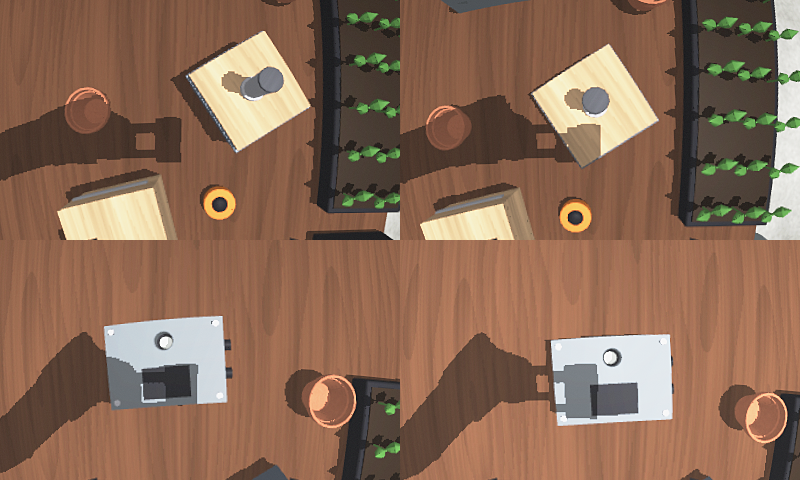

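Weeder top at wrist (400,79) in view 0 and (325,101) in view 1. The hole, with the white button in it, is at (295,101) in view 2 and (342,117) in view 3; the network's points are about 20 px off, pulled toward the window. Refine the hole by its rim.

```bash
python3 - <<'E'
from fit import *
import pickle
np.set_printoptions(precision=4,suppress=True)
P=pickle.load(open('P2.pkl','rb'))
print('handle',*tri([ray(P[0],(390.6,85.4),1),ray(P[1],(324.8,100.4),1)]))
print('top',*tri([ray(P[0],(400,79),1),ray(P[1],(325,101),1)]))
print('top@.205',atz(P[0],(400,79),.205,1),atz(P[1],(325,101),.205,1))
R=[];im=[]
for p,(u,v) in zip(P[2:],[(295,101),(342,117)]):
    g=cv2.cvtColor(p['color'],cv2.COLOR_RGB2GRAY).astype(int)
    w=g[v-16:v+17,u-16:u+17];bg=np.median(w)
    m=(np.abs(w-bg)>14).astype(np.uint8);n,l,s,_=cv2.connectedComponentsWithStats(m)
    yy,xx=np.indices(m.shape);m=((np.hypot(yy-16,xx-16)<13)&(m>0))
    ys,xs=np.where(m);c,rad=cv2.minEnclosingCircle(np.c_[xs,ys].astype(np.float32))
    uv=np.array(c)+[u-16,v-16];R.append((p,uv));print(uv,rad,(proj(p,[.5,.4,.075],1)-proj(p,[.5115,.4,.075],1)),atz(p,uv,.075,1))
    im.append(cv2.resize(np.hstack([w,m*255]).astype(np.uint8),None,fx=8,fy=8,interpolation=0))
print('ap',*tri([ray(p,uv,1) for p,uv in R]))
cv2.imwrite('pics/m7.png',np.vstack(im))
E
```

```text
handle [0.6503 0.1368 0.1574] [0.0017287978226857188, 0.001728797822685838]
top [0.6497 0.1356 0.2036] [0.0006280058079337464, 0.0006280058079338422]
top@.205 [0.6491 0.136  0.205 ] [0.6499 0.1349 0.205 ]
[293.1484 100.4609] 9.971158027648926 [-9.2464  0.1689] [0.494  0.4011 0.075 ]
[341.6983 117.0431] 9.786954879760742 [-9.1698 -0.1367] [0.4937 0.4013 0.075 ]
ap [0.4938 0.4013 0.0729] [4.024502943526388e-05, 4.024502943521674e-05]
```

View pics/m7.png

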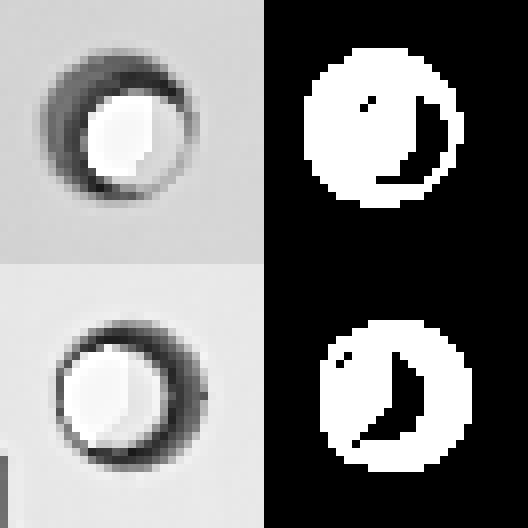

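The rim masks fit well and give the aperture at (0.494, 0.401, 0.073). The weeder axis is at (0.650, 0.136) with its top at 0.204. Grasp and lift it.

```bash
python3 - <<'E'
from fit import *
np.set_printoptions(precision=4,suppress=True)
q=[.70711,.70711,0,0];X,Y=.6497,.1358
r.reach([X,Y,.30],q)
r.line_to([X,Y,.225],feed=.12)
o=r.observe();print(o['ee_pos'])
print(r.line_to([X,Y,.149],feed=.08,max_force=4))
r.grip(.015,40)
o=r.observe();print(o['width'],o['grasp_force'],o['ee_pos'],o['force'],o['clock'])
print(r.line_to([X,Y,.257],feed=.08,max_force=15))
o=r.observe();print(o['width'],o['ee_pos'],o['force'])
r.line_to([.494,.401,.257],rot=q,feed=.15); r.wait(.3)
o=r.observe();print(o['width'],o['ee_pos'],o['ee_rot'],o['force'],o['clock'])
a=r.get_image('scene');b=r.get_image('side');p=r.get_image('wrist')
T=o['ee_pos']-np.array([0,0,.124])
for n,k,f in(('scene',a,0),('side',b,0),('wrist',p,1)):
    print(n,proj(k,T,f),[(np.round(d['point'],1),d['confidence']) for t in('weeder_tip','weeder') for d in r.look_for(k,t)])
ua=proj(a,T).astype(int);ub=proj(b,T).astype(int)
f=lambda k,u:cv2.resize(k['color'][max(0,u[1]-60):u[1]+40,u[0]-50:u[0]+50],(400,400),interpolation=3)
cv2.imwrite('pics/m8.png',np.hstack([f(a,ua),f(b,ub)])[...,::-1]);save(p,'w8')
E
```

```text
[0.6501 0.1365 0.2258]
False
0.023164118443050163 39.99759413301945 [0.6498 0.1358 0.1489] [ 1.5097 -0.0779 -0.0643] 24.5
False
0.0227640853784064 [0.6494 0.1357 0.2563] [-0.4761  0.2992 -2.1693]
0.0227184098729586 [0.4941 0.4008 0.257 ] [ 0.7072  0.707  -0.      0.    ] [ 0.2092 -0.578  -2.6385] 28.5
scene [415.8556 321.3826] [(array([243.8, 135.6]), 0.69), (array([422.7, 289.1]), 0.68), (array([423.6, 287.5]), 0.64)]
side [239.1748 132.9838] [(array([235.5,  90.5]), 0.57), (array([238.8,  97.1]), 0.54)]
wrist [324.3434 197.2516] [(array([324. , 270.2]), 0.88), (array([320.4, 264.4]), 0.8)]
```

View pics/m8.png

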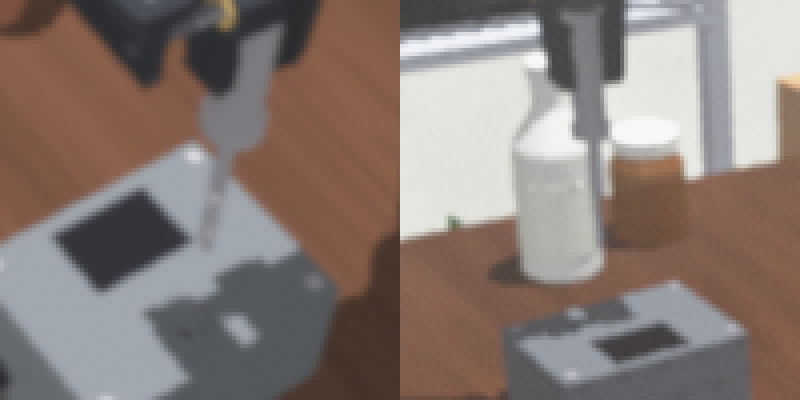

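The tip shows at scene (416.8,322.8) and side (238.5,131.5), within 1–2 px of the prediction, so the tool hangs straight. Insert and press.

```bash
python3 - <<'E'
from fit import *
np.set_printoptions(precision=4,suppress=True)
a=r.get_image('scene');b=r.get_image('side')
print(tri([ray(a,(416.75,322.75)),ray(b,(238.5,131.5))]))
r.grip(.015,55)
print(r.line_to([.494,.401,.206],feed=.1,max_force=5))
t=r.line_to([.494,.401,.166],feed=.04,max_force=4);o=r.observe();print(t,o['ee_pos'],o['force'],o['wrist_torque'])
if not t:
    t=r.line_to([.494,.401,.148],feed=.015,max_force=13);o=r.observe();print(t,o['ee_pos'],o['force'],o['clock'])
r.wait(.5);o=r.observe();print(o['ee_pos'],o['force'],o['width'],o['clock'])
E
```

```text
(array([0.4952, 0.4057, 0.1355]), [0.0007984604392442475, 0.0007984604392442795])
False
False [0.4942 0.4012 0.1663] [ 0.4142  0.3964 -2.2056] [-0.0227 -0.0255 -0.0131]
True [0.4942 0.4013 0.1547] [-0.2059 -0.0265  5.2866] 31.8917
[0.4942 0.4013 0.1547] [-0.253   0.2138  6.0753] 0.02281887342339324 32.3917
```

```bash
python3 - <<'E'
from fit import *
np.set_printoptions(precision=4,suppress=True)
print(r.line_to([.494,.401,.150],feed=.01,max_force=7))
for i in range(3):
    o=r.observe();print(o['ee_pos'],o['force'],o['width'],o['clock']);r.wait(1.2)
b=r.get_image('side');p=r.get_image('scene')
print([(np.round(k['point'],1),round(k['confidence'],2)) for k in r.look_for(b,'sensor')])
f=lambda c:cv2.resize(c,(400,400),interpolation=3)
cv2.imwrite('pics/m9.png',np.hstack([f(p['color'][260:380,350:470]),f(b['color'][220:350,360:490])])[...,::-1])
E
```

```text
True
[0.4942 0.4014 0.1547] [-0.3249 -0.7109  5.6869] 0.02286353434439981 32.625
[0.4942 0.4013 0.1547] [-0.4725 -0.9444  6.3368] 0.023091776612445585 33.825
[0.4942 0.4013 0.1547] [-1.0213 -1.5022  7.0263] 0.022696392207676774 35.025
[(array([275.5, 302.8]), 0.79), (array([432.6, 259.5]), 0.76)]
```

View pics/m9.png

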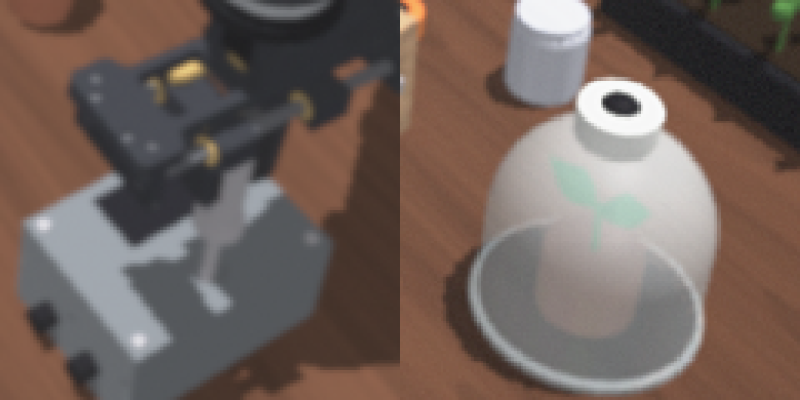

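The tip is in the hole and the tool stays rigid at z 0.1547. It has not moved under extra push, so the button is bottomed, with about 8 N held for over 2.5 s. The sensor is still balanced and the cloche has not moved. Hand in.

```bash
python3 -c "
from station import r
o=r.observe();print(o['force'],o['ee_pos'],o['clock']);print(r.close_job())"
```

```text
[-0.91047201 -1.45687258  5.85993218] [0.49418029 0.40134506 0.15472747] 36.375
the job is handed in; nothing more can be done
None
```

I handed the job in at 36 s, with the sensor balanced upright on the cloche and the gripped weeder holding the button down at about 8 N; the button's travel can't be read directly, so "fully down" rests on the tool stopping at the expected depth and not moving under extra push.

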